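# Hold a thickness probe square on the marked spot

### The arm

A 7-joint arm with a two-finger parallel gripper is mounted at the origin on the work surface. World frame = base frame: x ahead of the robot, y to its left, z up, the work surface at z = 0. Lengths are in m, angles in rad, forces in N, time in s.
With the tool pointing down it reaches from about 0.35 to 0.9 m from the base axis. Payload 8.1 kg.
Tool frame: the origin (TCP) lies at the very end of the fingers, on their centre line; the grasp point (between the pads) lies 19 mm behind it; y points along the fingers, x is the direction in which the jaws open and shut, and the axes are right-handed (so a half turn about y gives the same grasp; the last joint's range is limited). The gripper opens to 92 mm and grips with 3 to 60 N. Pads are 19 mm wide; open, the fingers measure 130 mm over their backs; the gripper's body (75 mm by 190 mm) begins 47 mm behind the grasp point.
Start: joints at [-1.409, 0.434, 0.025, 1.573, -0.012, 1.134, -0.075], TCP at [0.164, 0.603, 0.227] pointing down, gripper open.
Joint ranges: [-2.62, 2.62], [-0.44, 2.09], [-1.27, 1.32], [0.08, 2.57], [-1.32, 4.46], [0.12, 2], [-2.74, 2.74]. Speed limits (rad/s): [2.22, 2.22, 3.01, 3.01, 3.14, 3.14, 3.14].

### API

Orientations are given as a rotation vector (axis times angle).
In Python, from cell import arm, imaging gives the robot as it stands. The module is installed in compiled form; this text tells all that it offers.
- The arm moves only by the tool send_rows, never from a script. Its argument "steps" is a list of rows, each a list of 5 numbers: the opening, from 0 (shut) to 1 (fully open), then the shift along the tool's x, y, z in cm, then the turn about the tool's y in rad. In form: [[jaw, x, y, z, roll], ...]. A call has 1 to 20 rows; each row is the pose to reach, as a shift and turn from the pose commanded when the call began, along the tool's axes at that moment; what a row does not reach only later rows make up. A row lasts 1/8 s, in which the tool goes at most 62.5 mm and 10.7 degrees, less where a joint would pass 70% of its speed; a pose out of reach is approached as far as the arm can. A call with a gripper value outside its range is refused whole. The fingers move at their own pace and stop on an object; "squeeze" is the grip in N (left out, the last holds). Time passes only in rows, so rows that repeat a pose let the fingers close. It gives the time, the measured TCP pose, the force and the opening at its end, in the units of the state.
- arm.observe(): the state, without advancing time (a new reading comes with each control period).
- imaging.get_image(name): name is "scene" or "side" or "wrist"; returns the picture (400x640x3 uint8, blue, green, red); there is no depth.
- imaging.camera_params(name): a dict with "camera_matrix" (3x3 intrinsics, pixels), "position" and "orientation" of the camera in the world; the wrist camera has in their place "mount" (4x4, takes a point from camera to tool coordinates, whose origin is the TCP and whose axes are the tool frame's). Camera axes: x right, y down, z forward; pixel columns grow to the right and rows downward; lengths in m; the calibration is good to about 2 mm. A picture is of the moment at which its call begins: read the wrist's pose just before it. camera_params takes no time and is no camera call.
- arm.sign_off(): hands the job in, once; it reports no verdict.
The state is a dict: "clock": time; "joints": joint angles; "dq": joint speeds; "joint_efforts": joint torques, N m; "position": TCP position; "ee_rot": TCP orientation; "force": force on the tool from outside, world axes, zero at the start; "ft_torque": the same for the moment, N m; "width": opening from 0.0 (shut) to 1.0 (fully open).
Only numpy, scipy, OpenCV 4.12 (cv2) and the standard library are available. Lean on these libraries where they do the work, as an engineer would, in place of code of your own. Each camera call takes 0.05 s, during which the arm holds its last target.

### The job

Lift the yellow thickness probe out of the red tool bin and press its round foot gently onto the yellow ring on the tilted blue plate, square to the plate and with the foot wholly inside the ring. Push until the sprung foot has gone in about half its travel, without bottoming it, and end the job there, still gripping the probe and holding it steadily in contact (do not let go). Leave the other things in the bin and on the bench, and the plate's tilt, as they are.

Things in the scene. Friction and masses are not known exactly. Their poses are not given: they have to be found in the camera images.
- gauge: The probe: yellow square handle, 30 x 30 mm, on a 22 mm steel stem and a round dark foot. Starts upright on its foot in one cell of the bin. Origin: centre of the foot's underside when the foot is fully out; z up along the handle, x and y square to its flat sides, which run from z = 30 to 150 mm (the top). 0.13 to 0.25 kg. Grip the upper part of the handle.
- foot (a joint): How far the probe's sprung foot is pushed in, in m: 0 fully out (as it stands), 0.010 fully in (bottomed). The foot is a disc 36 mm in diameter and 10 mm thick. The spring needs 3.5 N to start moving, about 6 N at half travel and 8.5 N at the end.
- foot_face (a point): Centre of the flat underside of the probe's foot, which moves with the foot; axes as those of the probe.
- spot (a point): Centre of the yellow ring (inner diameter 52, outer 60 mm, yellow dot at its centre) painted on the flat blue plate (130 x 180 mm); on the surface. z: outward normal of the plate, x: up the slope, y: along the plate, level. The like white ring 84 mm away towards -y is not meant. Bolt heads at the corners stand 5 mm high.
- plate (a joint): Tilt of the blue plate from level, in rad (0.08 to 0.36 at the start). Its hinge, at the lower edge on the side nearer the robot, is stiff and carries the light push unmoved.
- fixture: The fixed grey angle plate that carries the tilting blue plate: base 210 x 220 x 16 mm, with a post 74 mm high at each side, origin at the centre of its underside. It may stand left or right of the robot's centre line, with the bin on the other side.
- bin: The fixed red open tool bin, 105 x 285 x 55 mm high (x, y, z), walls and floor 5 mm thick, two walls across divide it into three cells of about 88 mm (y) x 95 mm (x). Origin at the centre of its underside.
- jar: Bystander: a small jar with a white cap, 44 mm in diameter, 65 mm high, in another cell of the bin; origin at the centre of its underside.
- disc: Bystander: a steel reference cylinder, 48 mm in diameter, 35 mm high, in another cell of the bin; origin at the centre of its underside.
- tape: Bystander: an orange roll of tape lying flat on the bench, 90 mm in diameter, 24 mm high; origin at the centre of its underside.
- wrench: Bystander: a steel wrench lying on the bench near the far edge of the work area.
Things that resemble listed ones, but are neither listed nor needed, are in the scene too. Of the things like the gauge, leave any that is brown or pink; of the rest the smaller one is meant.

How it is judged:
On the way:
1. the probe is held in the gripper, its foot clear above the bin's rim and touching neither bin nor plate (z of foot_face in the frame of bin above 0.06 m and contact force between the fingers and gauge above 1 N and contact force between gauge and bin below 0.1 N and contact force between gauge and fixture below 0.1 N), for 0.2 s.
At the end, for the whole second after the job is handed in: Probe still gripped, at rest, handle up, foot centre within 8 mm of the ring's centre, axis within 0.10 rad of the plate's normal, foot pushed in 2 to 8.5 mm, pressing with 2 to 14 N and not on the bin; plate moved under 6 mm, bystanders under 30 mm (distance between foot_face and spot below 0.008 m and angle between the z axis of foot_face and the z axis of spot, either way round below 0.1 rad and angle between gauge's own z axis and vertical below 0.6 rad and value of joint foot between 0.002 and 0.0085 m and contact force between gauge and fixture between 2 and 14 N and contact force between the fingers and gauge above 1 N and contact force between gauge and bin below 0.1 N and linear speed of gauge below 0.02 m/s and distance of spot from where it was at the start of the episode below 0.006 m and distance of each of jar, disc, tape, wrench from where it was at the start of the episode below 0.03 m); the arm keeps its last pose, push and grip.
It fails at once if the probe is pressed on the plate or its fixture with more than 25 N (not gently) (contact force between gauge and fixture above 25 N).
It fails at once if a bystander is moved more than 30 mm (distance of any of jar, disc, tape, wrench from where it was at the start of the episode above 0.03 m).
It fails at once if the plate's tilt is disturbed (the marked spot moves more than 6 mm) (distance of spot from where it was at the start of the episode above 0.006 m).
It also fails if it takes over 42 s, if anything falls off the work surface, if the arm or the gripper's body presses on something with over 40 N, if the wrist force passes 120 N, or if a joint passes its speed limit or range.

## Working session

There is one attempt and no reset: what is moved stays moved. The work goes in short steps, Python scripts to look and compute and a tool call to move; the robot and the scene stay as the last step left them, time stands still between calls to the robot, and variables do not carry over. Pictures are saved under pics/ and viewed, and the job is handed in when it is done.

Besides the shell and the picture viewer there is one more tool, called as name(argument=value, ...) on one line, values as JSON. send_rows: Moves the arm, as the interface text tells. Its arguments: {"type":"object","properties":{"steps":{"type":"array","items":{"type":"array","items":{"type":"number"}}},"squeeze":{"type":"number"}},"required":["steps"]}

```bash
mkdir -p pics; ls
python3 - <<'E'
from cell import arm, imaging
import cv2
o=arm.observe();print(o)
for n in("scene","side","wrist"):
    cv2.imwrite(f"pics/{n}0.png",imaging.get_image(n));print(n,imaging.camera_params(n))
E
```

```text
pics
{'clock': 0.0, 'joints': array([-1.40859079,  0.435231  ,  0.02496492,  1.57410204, -0.0115846 ,
        1.13399639, -0.07509224]), 'dq': array([-0.00130291,  0.00056103, -0.00015624,  0.00022421,  0.00108888,
       -0.00078425,  0.00047599]), 'joint_efforts': array([-7.75013905e-05, -6.67828846e+01,  9.85133909e-01, -3.14489615e+01,
       -6.05033920e-02,  4.24109004e-02,  1.60634891e-04]), 'position': array([0.16349733, 0.60270212, 0.22593799]), 'ee_rot': array([-1.32403853, -1.01110002,  1.01303961]), 'force': array([-0.48525775,  0.01073754,  0.17676965]), 'ft_torque': array([ 0.00134957, -0.09962653,  0.01834438]), 'width': 0.9991325011151797}
scene {'camera_matrix': array([[505.0043036 ,   0.        , 313.88301381],
       [  0.        , 505.0043036 , 206.584307  ],
       [  0.        ,   0.        ,   1.        ]]), 'position': array([ 1.4096727 , -0.34789992,  0.82879092]), 'orientation': array([-1.96261386, -1.28766534,  0.6056372 ])}
side {'camera_matrix': array([[373.18524203,   0.        , 323.65368253],
       [  0.        , 373.18524203, 198.51610154],
       [  0.        ,   0.        ,   1.        ]]), 'position': array([ 0.31742506, -0.67504241,  0.56010161]), 'orientation': array([-2.1706179 ,  0.37582349, -0.21493448])}
wrist {'camera_matrix': array([[334.09658174,   0.        , 319.42716928],
       [  0.        , 334.09658174, 197.55018785],
       [  0.        ,   0.        ,   1.        ]]), 'mount': array([[ 9.99999684e-01,  7.22233953e-04, -3.32117729e-04,
         1.02968829e-03],
       [ 5.07898543e-04, -2.59086630e-01,  9.65853954e-01,
        -1.56994791e-01],
       [ 6.11525256e-04, -9.65853817e-01, -2.59086915e-01,
         7.00806935e-02],
       [ 0.00000000e+00,  0.00000000e+00,  0.00000000e+00,
         1.00000000e+00]])}
```

View pics/scene0.png

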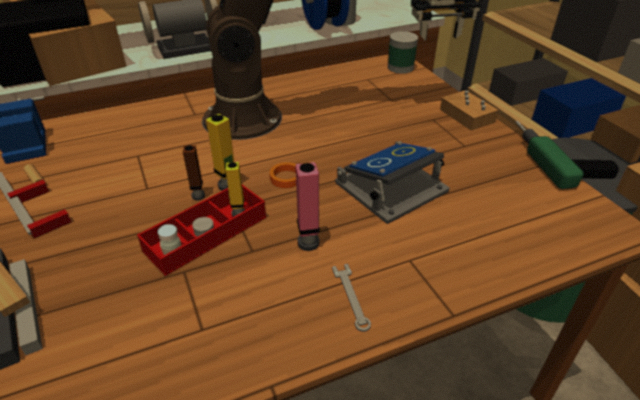

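View pics/side0.png

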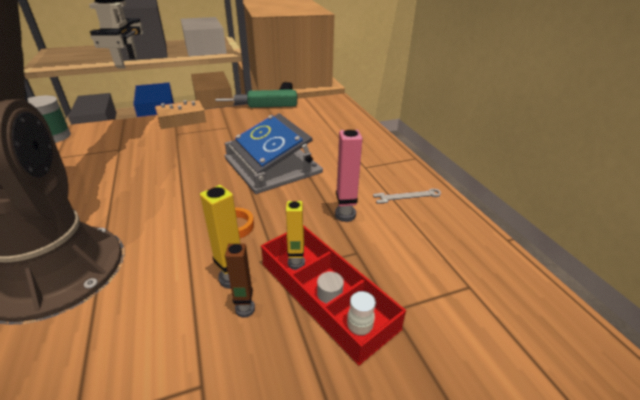

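View pics/wrist0.png

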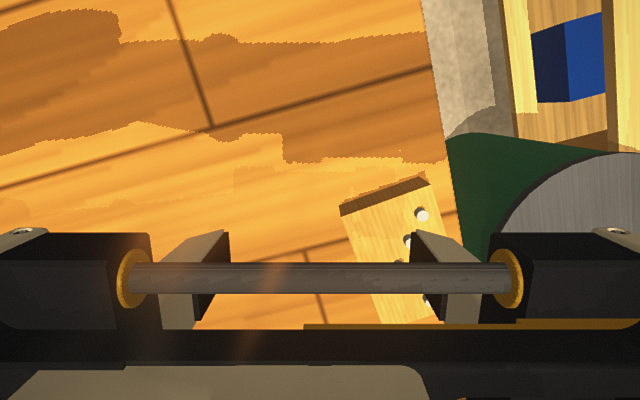

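Run:
```python
import cv2
from scipy.spatial.transform import Rotation as R
print(R.from_rotvec([-1.32403853, -1.01110002,  1.01303961]).as_matrix().round(3))
a=cv2.imread("pics/scene0.png");b=cv2.imread("pics/side0.png")
def s(n,im,x,y,w,h,k):cv2.imwrite(n,cv2.resize(im[y:y+h,x:x+w],None,fx=k,fy=k,interpolation=cv2.INTER_CUBIC))
s("pics/c1.png",a,130,100,160,120+50,3.5 if 0 else 3)
s("pics/c2.png",a,320,130,140,90,5)
s("pics/d1.png",b,190,170,220,190,3)
s("pics/d2.png",b,215,105,120,90,5)
```

```text
[[ 0.262 -0.    -0.965]
 [ 0.965 -0.002  0.262]
 [-0.002 -1.    -0.   ]]
```

View pics/c1.png

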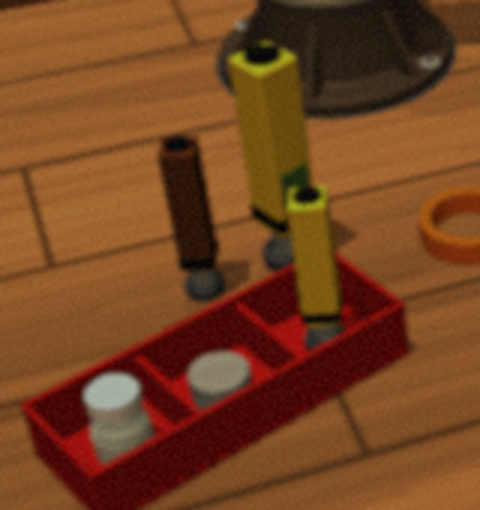

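View pics/c2.png

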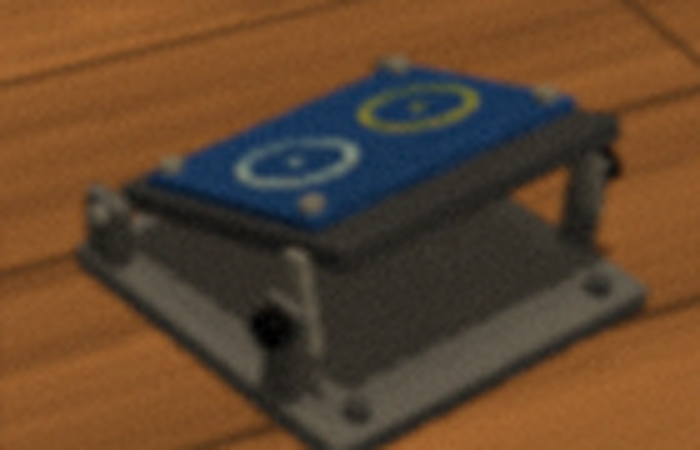

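View pics/d1.png

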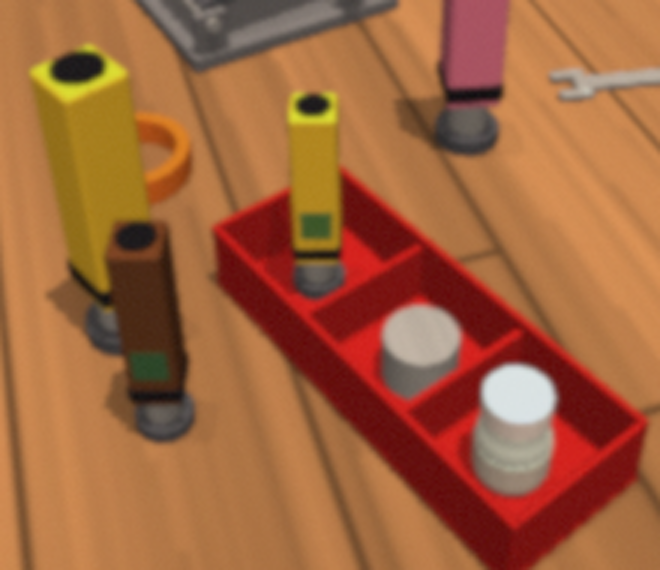

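View pics/d2.png

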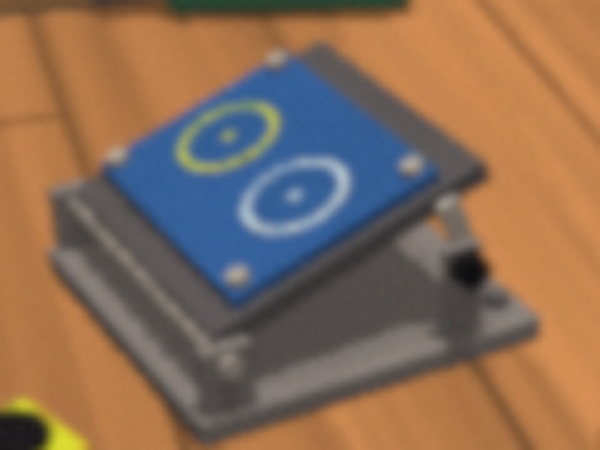

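```bash
cat > h.py <<'E'
import numpy as np, cv2
from cell import arm, imaging
from scipy.spatial.transform import Rotation as R
def cam(n,o=None):
    p=imaging.camera_params(n);K=p["camera_matrix"]
    if n=="wrist":
        T=np.eye(4);T[:3,:3]=R.from_rotvec(o["ee_rot"]).as_matrix();T[:3,3]=o["position"];T=T@p["mount"]
        return K,T[:3,:3],T[:3,3]
    return K,R.from_rotvec(p["orientation"]).as_matrix(),np.array(p["position"])
def ray(c,uv):
    K,Rm,t=c;d=Rm@np.linalg.solve(K,[uv[0],uv[1],1.]);return t,d/np.linalg.norm(d)
def plane(c,uv,z):
    t,d=ray(c,uv);return t+d*(z-t[2])/d[2]
def tri(obs):
    A=np.zeros((3,3));b=np.zeros(3);L=[]
    for c,uv in obs:
        t,d=ray(c,uv);M=np.eye(3)-np.outer(d,d);A+=M;b+=M@t;L.append((t,d))
    X=np.linalg.solve(A,b);return X,[np.linalg.norm(np.cross(X-t,d)) for t,d in L]
def proj(c,X):
    K,Rm,t=c;p=K@(Rm.T@(np.array(X)-t));return p[:2]/p[2]
E
python3 - <<'E'
from h import *
np.set_printoptions(precision=4,suppress=True)
S,D=cam("scene"),cam("side")
c1=lambda x,y:(130+x/3,100+y/3);c2=lambda x,y:(320+x/5,130+y/5)
d1=lambda x,y:(190+x/3,170+y/3);d2=lambda x,y:(215+x/5,105+y/5)
P={}
for n,a,b in [("gtop",c1(308,193),d1(313,105)),("gfoot",c1(322,340),d1(318,285)),("yel",c2(418,107),d2(228,136)),("wh",c2(295,162),d2(294,196)),
 ("b-n",c2(172,163),d2(237,275)),("b-f",c2(313,203),d2(413,163)),("b+f",c2(547,95),d2(277,58)),("b+n",c2(395,65),d2(116,155)),
 ("bigtop",c1(265,53),d1(77,68)),("brtop",c1(178,143),d1(137,237)),("jar",c1(112,390),d1(518,393)),("rim+y+x",c1(405,305),d1(342,172)),("rim-y+x",c1(95,475),d1(642,425))]:
    X,e=tri([(S,a),(D,b)]);P[n]=X;print(n,X,np.array(e))
print("rims plane: scene",[plane(S,c1(*p),.055) for p in [(25,408),(340,258),(405,305),(95,475)]])
print("side",[plane(D,d1(*p),.055) for p in [(217,230),(342,172),(642,425),(512,520)]])
v=P["yel"]-P["wh"];print(np.linalg.norm(v),np.arctan2(v[1],v[0]))
u=(P["b-f"]+P["b+f"]-P["b-n"]-P["b+n"])/2;w=(P["b+f"]+P["b+n"]-P["b-n"]-P["b-f"])/2
n=np.cross(u,w);n/=np.linalg.norm(n);print("n",n,"tilt",np.arccos(n[2]),"up yaw",np.arctan2(u[1],u[0]),np.linalg.norm(u),np.linalg.norm(w))
E
```

```text
gtop [ 0.4603 -0.1471  0.1541] [0.0016 0.0016]
gfoot [ 0.4579 -0.1514  0.0047] [0.0015 0.0015]
yel [0.4908 0.2984 0.0894] [0.0002 0.0002]
wh [0.5087 0.2155 0.0894] [0.0003 0.0003]
b-n [0.4657 0.1683 0.0742] [0.0005 0.0005]
b-f [0.5686 0.1904 0.1113] [0.0001 0.0001]
b+f [0.5328 0.3468 0.1104] [0.0006 0.0006]
b+n [0.4302 0.3226 0.0744] [0.0009 0.0009]
bigtop [ 0.329  -0.1387  0.2051] [0.0013 0.0013]
brtop [ 0.3415 -0.2219  0.1483] [0.0012 0.0012]
jar [ 0.5219 -0.325   0.0676] [0.0009 0.0009]
rim+y+x [ 0.4945 -0.089   0.0473] [0.0034 0.0034]
rim-y+x [ 0.5852 -0.3534  0.0485] [0.0016 0.0016]
rims plane: scene [array([ 0.5002, -0.3871,  0.055 ]), array([ 0.4196, -0.1181,  0.055 ]), array([ 0.4998, -0.0886,  0.055 ]), array([ 0.5909, -0.3519,  0.055 ])]
side [array([ 0.3975, -0.1317,  0.055 ]), array([ 0.4923, -0.1025,  0.055 ]), array([ 0.5821, -0.3592,  0.055 ]), array([ 0.4909, -0.388 ,  0.055 ])]
0.08472653285711781 1.7832877271691832
n [-0.3199 -0.0711  0.9448] tilt 0.3339312258383281 up yaw 0.221191401512417 0.11149201720183997 0.15940032414570418
```

send_rows(steps=[[1,0,-2.4,0,0],[1,-65.3,-2.4,-46.4,-0.55],[1,-65.3,-2.4,-46.4,-0.55],[1,-65.3,-2.4,-46.4,-0.55],[1,-65.3,-2.4,-46.4,-0.55],[1,-65.3,-2.4,-46.4,-0.55],[1,-65.3,-2.4,-46.4,-0.55],[1,-65.3,-2.4,-46.4,-0.55],[1,-65.3,-2.4,-46.4,-0.55],[1,-65.3,-2.4,-46.4,-0.55],[1,-65.3,-2.4,-46.4,-0.55],[1,-65.3,-2.4,-46.4,-0.55],[1,-65.3,-2.4,-46.4,-0.55],[1,-65.3,-2.4,-46.4,-0.55],[1,-65.3,-2.4,-46.4,-0.55],[1,-65.3,-2.4,-46.4,-0.55],[1,-65.3,-2.4,-46.4,-0.55]])

```text
clock: 2.28
position: [0.4402, -0.1472, 0.2506]
ee_rot: [-1.059, -1.418, 1.417]
force: [-0.3, 0.5, 0.4]
width: 1.0
```

Run:
```python
from h import *
import json
o=arm.observe();im=imaging.get_image("wrist");cv2.imwrite("pics/w1.png",im)
print(o["clock"],o["position"],o["ee_rot"],o["joints"],R.from_rotvec(o["ee_rot"]).as_matrix().round(3))
print(proj(cam("wrist",o),[.460,-.147,.15]))
np.save("w1.npy",np.r_[o["position"],o["ee_rot"]])
```

```text
2.275 [ 0.44020259 -0.14719493  0.25058099] [-1.05866154 -1.41764844  1.41691983] [-0.35425156  0.15062779  0.65246259  1.95001446 -0.10453514  1.07443028
  2.20057256] [[-0.283 -0.    -0.959]
 [ 0.959  0.001 -0.283]
 [ 0.001 -1.     0.   ]]
[311.29595415 220.70136625]
```

View pics/w1.png

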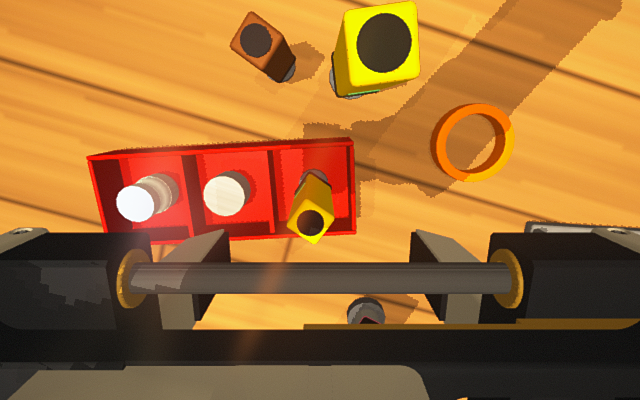

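Run:
```python
import cv2
a=cv2.imread("pics/w1.png")
cv2.imwrite("pics/w1c.png",cv2.resize(a[155:255,270:360],None,fx=6,fy=6,interpolation=cv2.INTER_CUBIC))
```

```text
(no output)
```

View pics/w1c.png

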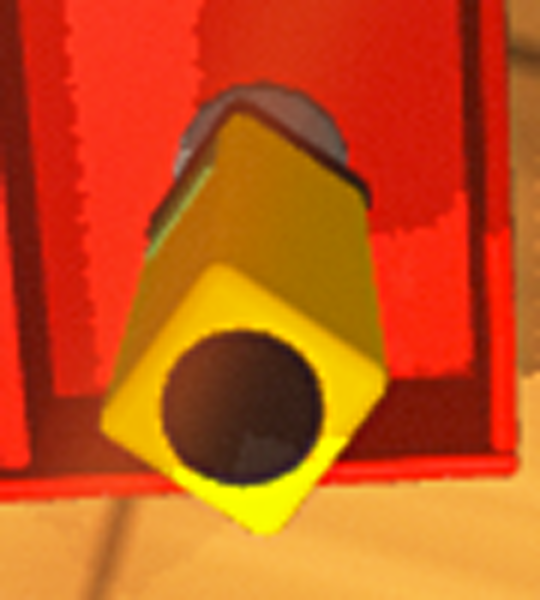

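Run:
```python
from h import *
np.set_printoptions(precision=4,suppress=True)
w=np.load("w1.npy");c=cam("wrist",dict(position=w[:3],ee_rot=w[3:]))
P=np.array([plane(c,(270+x/6,155+y/6),.15)[:2] for x,y in [(218,262),(386,378),(268,536),(102,422)]])
print(P,P.mean(0))
for i in range(4):
    d=P[(i+1)%4]-P[i];print(np.linalg.norm(d),np.degrees(np.arctan2(d[1],d[0])))
print("rim +y+x",plane(c,(270+518/6,155+470/6),.055),"+y-x",plane(c,(353,139),.055),"-y+x",plane(c,(108,244),.055),"-y-x",plane(c,(89,156),.055))
print("big",[plane(c,p,.205) for p in [(345,10),(417,3),(420,80),(337,90)]])
print("toolx yaw",np.degrees(np.arctan2(.959,-.283)))
```

```text
[[ 0.4433 -0.156 ]
 [ 0.4525 -0.1297]
 [ 0.4791 -0.1386]
 [ 0.4695 -0.1649]] [ 0.4611 -0.1473]
0.02780613617829982 70.6967882771756
0.02802736633108663 -18.437374438542946
0.02803128200144182 -110.05277704842898
0.02765818943143151 161.11271743942697
rim +y+x [ 0.492  -0.0873  0.055 ] +y-x [ 0.3932 -0.1233  0.055 ] -y+x [ 0.5841 -0.3534  0.055 ] -y-x [ 0.4893 -0.3854  0.055 ]
big [array([ 0.3198, -0.1671,  0.205 ]), array([ 0.3054, -0.1306,  0.205 ]), array([ 0.342 , -0.1149,  0.205 ]), array([ 0.3607, -0.1589,  0.205 ])]
toolx yaw 106.44128049788051
```

send_rows(steps=[[1,-0.6,0,-2.0,0.18],[1,-0.6,0,-2.0,0.36],[1,-0.6,0,-2.0,0.54],[1,-0.6,0,-2.0,0.62],[1,-0.6,4,-2.0,0.62],[1,-0.6,8,-2.0,0.62],[1,-0.6,12,-2.0,0.62],[1,-0.6,14.9,-2.0,0.62],[1,-0.6,14.9,-2.0,0.62]])

```text
clock: 3.45
position: [0.4599, -0.1474, 0.1004]
ee_rot: [-1.346, -0.957, 0.962]
force: [-1.6, -0.8, 0.3]
width: 0.999
```

Run:
```python
from h import *
o=arm.observe();im=imaging.get_image("wrist");cv2.imwrite("pics/w2.png",im)
print(o["clock"],o["position"],R.from_rotvec(o["ee_rot"]).as_matrix().round(3),o["joints"])
```

```text
3.45 [ 0.45993282 -0.14740211  0.10041888] [[ 0.328 -0.004 -0.945]
 [ 0.945  0.001  0.328]
 [-0.    -1.     0.004]] [-0.29069385  0.41740331  0.64912567  2.09430952 -0.36874379  0.74625699
  1.83021449]
```

View pics/w2.png

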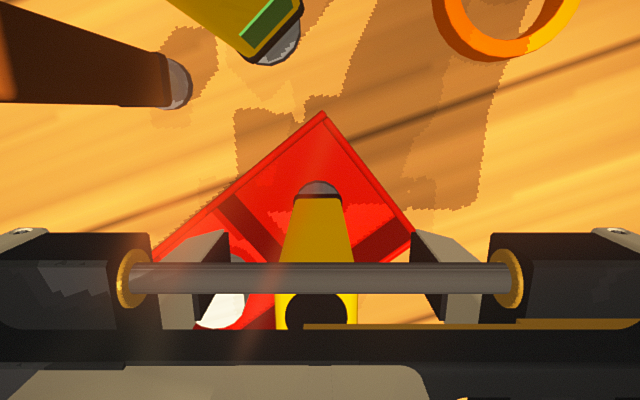

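send_rows(squeeze=25, steps=[[0,0.05,0,-0.1,0],[0,0.05,0,-0.1,0],[0,0.05,0,-0.1,0],[0,0.05,0,-0.1,0],[0,0.05,0,-0.1,0],[0,0.05,0,-0.1,0]])

```text
clock: 4.25
position: [0.4624, -0.1485, 0.1017]
ee_rot: [-1.349, -0.959, 0.959]
force: [-0.3, 0.2, 0.1]
width: 0.396
```

Run:
```python
from h import *
S,D=cam("scene"),cam("side")
print(tri([(S,(308,170)),(D,(350,134))]),plane(S,(308,243),0),plane(D,(345,214),0))
```

```text
(array([ 0.62135067, -0.02468441,  0.21215447]), [np.float64(0.0010101640385266513), np.float64(0.0010101640385265583)]) [ 0.62025845 -0.0276173   0.        ] [ 0.62076541 -0.02489587  0.        ]
```

send_rows(steps=[[0,0,0,0,0],[0,0,0,0,0],[0,0,0,0,0],[0,0,0,0,0]])

```text
clock: 4.75
position: [0.4624, -0.1485, 0.1017]
ee_rot: [-1.349, -0.959, 0.959]
force: [0.2, -0.0, -0.4]
width: 0.326
```

send_rows(steps=[[0,0,-3,0,0],[0,0,-6,0,0],[0,0,-8,0,0],[0,0,-8,0,0],[0,0,-8,0,0],[0,0,-8,0,0],[0,1.0,-8,-3,-0.17],[0,2.0,-8,-6,-0.34],[0,2.8,-8,-8.2,-0.51],[0,2.8,-8,-8.2,-0.66],[0,2.8,-8,-8.2,-0.66]])

```text
clock: 6.12
position: [0.5486, -0.1492, 0.1807]
ee_rot: [-1.037, -1.443, 1.444]
force: [-0.6, -0.7, -2.3]
width: 0.329
```

Run:
```python
from h import *
o=arm.observe();print(o["clock"],o["position"],R.from_rotvec(o["ee_rot"]).as_matrix().round(3),o["joints"],o["force"],o["width"])
cv2.imwrite("pics/s3.png",imaging.get_image("side"))
cv2.imwrite("pics/w3.png",imaging.get_image("wrist"))
```

```text
6.125 [ 0.54862367 -0.14915721  0.18071545] [[-0.318 -0.002 -0.948]
 [ 0.948  0.    -0.318]
 [ 0.001 -1.     0.002]] [-0.21403267  0.41479624  0.53320776  1.80349004 -0.24701327  0.99158255
  2.3133823 ] [-0.584307   -0.65529926 -2.29539563] 0.3289916730438082
```

View pics/s3.png

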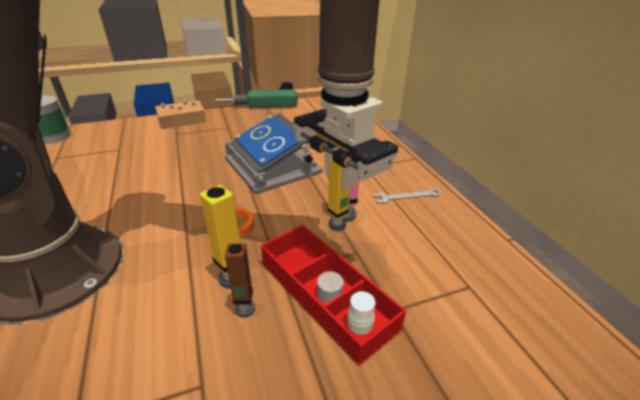

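View pics/w3.png

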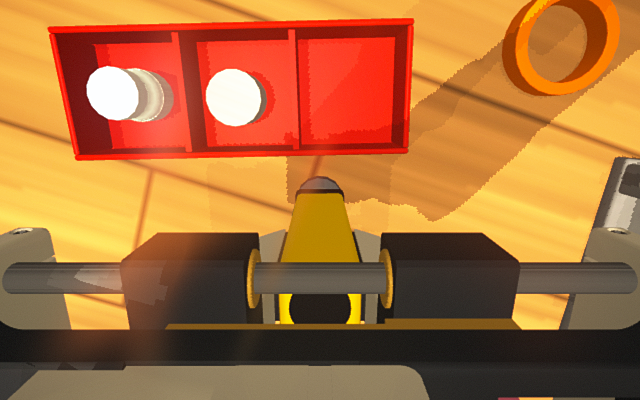

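send_rows(squeeze=8, steps=[[0,0,2.3,0,0],[0,0,4.5,0,0],[0,0,4.5,0.5,0],[0,0,4.5,1.0,0],[0,0,4.5,1.5,0],[0,0,4.5,2.0,0],[0,0,4.5,2.5,0],[0,0,4.5,3.0,0],[0,0,4.5,3.0,0]])

```text
clock: 7.35
position: [0.5201, -0.1588, 0.1367]
ee_rot: [-1.037, -1.444, 1.444]
force: [0.5, -0.3, -2.1]
width: 0.326
```

Run:
```python
from h import *
o=arm.observe();print(o["clock"],o["position"],o["force"],o["width"])
im=imaging.get_image("side")
cv2.imwrite("pics/s4.png",cv2.resize(im[90:280,240:440],None,fx=3,fy=3,interpolation=cv2.INTER_CUBIC))
```

```text
7.35 [ 0.52005223 -0.15875143  0.13669434] [ 0.54721649 -0.26061378 -2.12204414] 0.3256018740650404
```

View pics/s4.png

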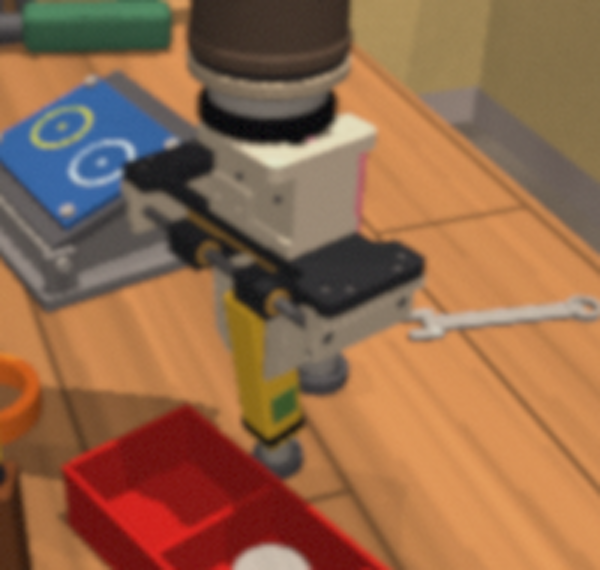

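send_rows(steps=[[0,0,0,0.5,0],[0,0,0,1.0,0],[0,0,0,1.5,0],[0,0,0,2.1,0],[0,0,0,2.1,0],[0,0,0,2.1,0]])

```text
clock: 8.15
position: [0.5005, -0.1654, 0.1367]
ee_rot: [-1.037, -1.444, 1.445]
force: [0.8, -0.3, -2.4]
width: 0.326
```

Run:
```python
from h import *
o=arm.observe();print(o["clock"],o["position"],o["force"],o["width"])
np.save("w5.npy",np.r_[o["position"],o["ee_rot"]])
im=imaging.get_image("side");cv2.imwrite("pics/s5f.png",im)
cv2.imwrite("pics/s5.png",cv2.resize(im[170:270,270:380],None,fx=5,fy=5,interpolation=cv2.INTER_CUBIC))
cv2.imwrite("pics/w5.png",imaging.get_image("wrist"))
im=imaging.get_image("scene");cv2.imwrite("pics/c5f.png",im)
cv2.imwrite("pics/c5.png",cv2.resize(im[100:250,180:340],None,fx=4,fy=4,interpolation=cv2.INTER_CUBIC))
```

```text
8.15 [ 0.50052151 -0.16539631  0.13670907] [ 0.83791195 -0.32311074 -2.42054314] 0.3259773409854752
```

View pics/s5.png

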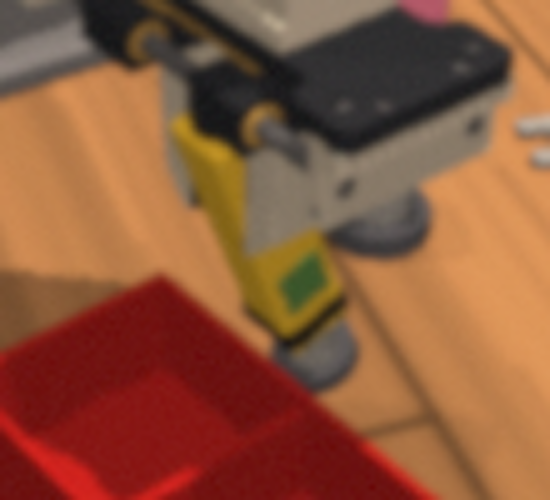

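View pics/c5.png

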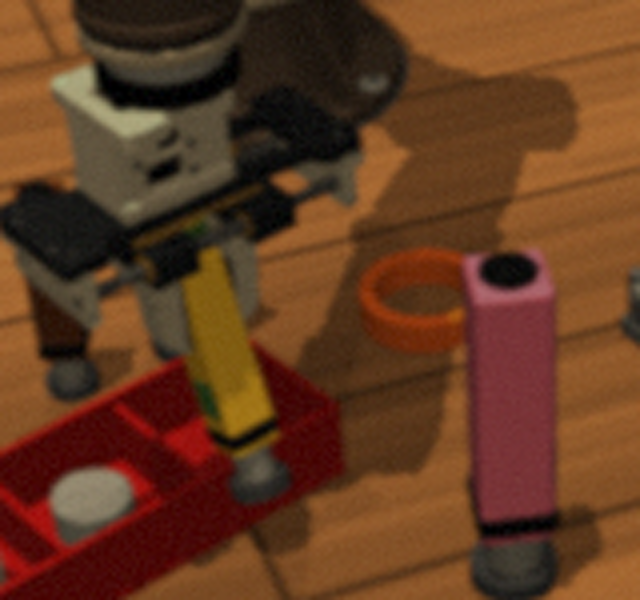

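View pics/w5.png

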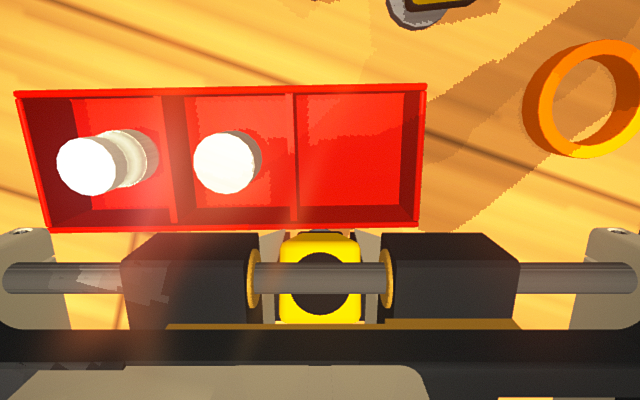

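Run:
```python
from h import *
S,D=cam("scene"),cam("side")
w=np.load("w5.npy");piv=w[:3]+[0,0,.019]
e=np.array([.948,.318,0])
for a,b in [((260,478),(320,362)),((258,474),(322,358))]:
    X,r=tri([(S,(180+a[0]/4,100+a[1]/4)),(D,(270+b[0]/5,170+b[1]/5))])
    d=X-piv;print(X,r,d@e,d[2],np.linalg.norm(d),np.arctan2(d@e,-d[2]), "bin e", (X[:2]-[.4897,-.2373])@e[:2])
```

```text
[ 0.5376282  -0.15346418  0.04718759] [np.float64(0.003716179746497012), np.float64(0.003716179746496882)] 0.038971563830140714 -0.10852147804317533 0.11530912238081406 0.34477086192149464 bin e 0.07209572965293878
[ 0.53780412 -0.15454394  0.05053146] [np.float64(0.003968114923631803), np.float64(0.003968114923631715)] 0.038794964299728084 -0.10517761256006898 0.11211644327110468 0.35336970796969747 bin e 0.07191913012252615
```

send_rows(squeeze=20, steps=[[0,0,0,0,0],[0,0,0,-0.7,0],[0,0,0,-1.5,0],[0,0,-4,-1.5,0],[0,0,-8,-1.5,0],[0,0,-12,-1.5,0],[0,0,-16.3,-1.5,0],[0,5,-16.3,-3.3,0.05],[0,10,-16.3,-5.2,0.107],[0,15,-16.3,-7.1,0.107],[0,20,-16.3,-9,0.107],[0,25,-16.3,-10.9,0.107],[0,30,-16.3,-12.7,0.107],[0,35,-16.3,-14.6,0.107],[0,40,-16.3,-16.4,0.107],[0,43.2,-16.3,-17.6,0.107],[0,43.2,-16.3,-17.6,0.107],[0,43.2,-16.3,-17.6,0.107]])

```text
clock: 10.55
position: [0.5298, 0.2999, 0.2995]
ee_rot: [-1.099, -1.367, 1.369]
force: [0.8, -0.5, -2.0]
width: 0.33
```

Run:
```python
from h import *
o=arm.observe();print(o["clock"],o["position"],o["force"],o["width"],R.from_rotvec(o["ee_rot"]).as_matrix().round(3),o["joints"])
np.save("w6.npy",np.r_[o["position"],o["ee_rot"]])
cv2.imwrite("pics/w6.png",imaging.get_image("wrist"))
im=imaging.get_image("side");cv2.imwrite("pics/s6f.png",im)
im=imaging.get_image("scene");cv2.imwrite("pics/c6f.png",im)
```

```text
10.55 [0.52977639 0.29991194 0.29948672] [ 0.75577639 -0.45154717 -1.98689444] 0.3295759766727052 [[-0.216 -0.    -0.976]
 [ 0.976 -0.001 -0.216]
 [-0.001 -1.     0.   ]] [-0.87922084  0.36826221  0.39534414  1.52758928 -0.14465048  1.27536434
  1.32318043]
```

View pics/w6.png

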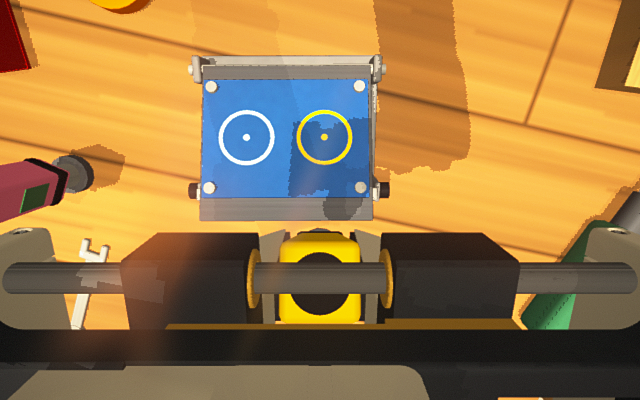

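View pics/s6f.png

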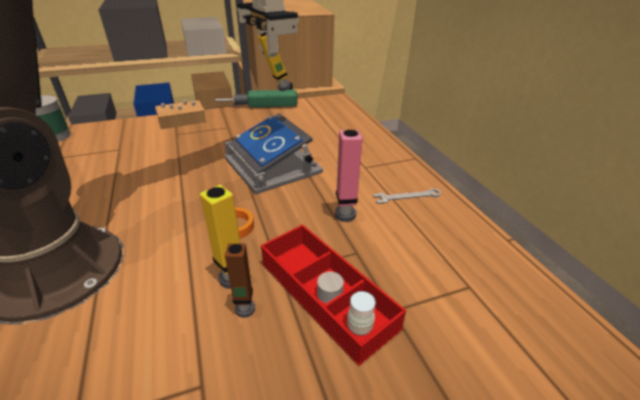

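View pics/c6f.png

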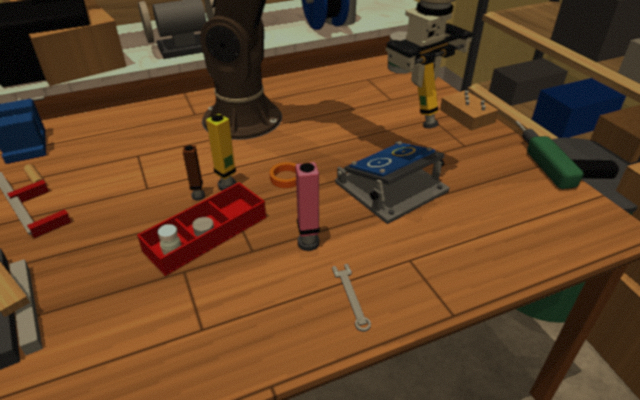

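Run:
```python
from h import *
w=np.load("w6.npy");W=cam("wrist",dict(position=w[:3],ee_rot=w[3:]))
im=cv2.imread("pics/w6.png");h=cv2.cvtColor(im,cv2.COLOR_BGR2HSV)
m=cv2.inRange(h,(20,120,120),(35,255,255));m[:100]=0;m[172:]=0;m[:,:290]=0;m[:,358:]=0
ys,xs=np.nonzero(m);(el)=cv2.fitEllipse(np.c_[xs,ys].astype(np.float32)[np.hypot(xs-324,ys-137)>15]);print(el)
d=np.hypot(xs-324,ys-137)<8;uv=(xs[d].mean(),ys[d].mean());print(uv)
S,D=cam("scene"),cam("side")
print("wrist ray",plane(W,uv,.0894))
X,r=tri([(S,(403.6,151.4)),(D,(260.6,132.2)),(W,uv)]);print(X,r)
print("SW",tri([(S,(403.6,151.4)),(W,uv)])[0],"DW",tri([(D,(260.6,132.2)),(W,uv)])[0])
print("white w",plane(W,(246.5,137),.0894))
a=cv2.imread("pics/s6f.png");b=cv2.imread("pics/c6f.png")
A=cv2.resize(a[20:100,240:310],None,fx=6,fy=6,interpolation=cv2.INTER_CUBIC)
B=cv2.resize(b[50:130,395:465],None,fx=6,fy=6,interpolation=cv2.INTER_CUBIC)
cv2.imwrite("pics/z6.png",cv2.hconcat([A,B])[:,:800])
```

```text
((323.95257568359375, 136.86074829101562), (51.30030822753906, 52.03337860107422), 86.22080993652344)
(np.float64(323.6875), np.float64(136.5625))
wrist ray [0.48983428 0.29667503 0.0894    ]
[0.49052384 0.29743965 0.089709  ] [np.float64(0.0009780617375548303), np.float64(0.00024340679854332694), np.float64(0.0010493759494937874)]
SW [0.49035734 0.29751211 0.08969256] DW [0.49019533 0.29659988 0.09002103]
white w [0.5084529  0.21501449 0.0894    ]
```

View pics/z6.png

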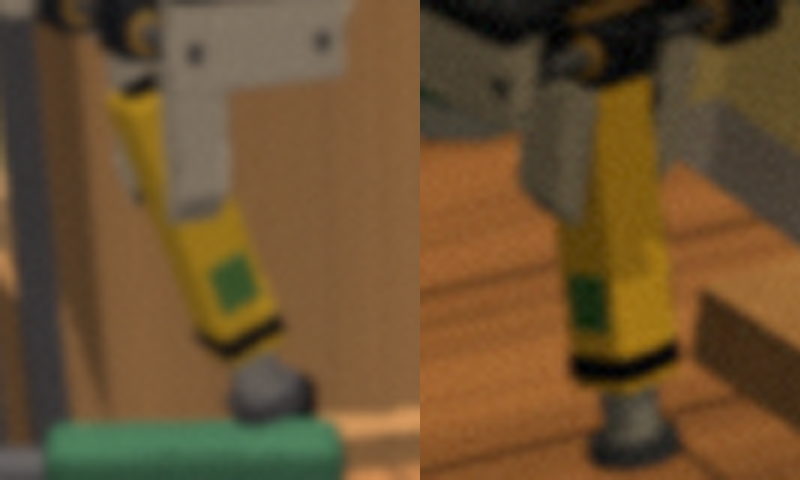

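Run:
```python
from h import *
w=np.load("w6.npy");S,D=cam("scene"),cam("side")
piv=w[:3]+[0,0,.019];e=np.array([.976,.216,0])
for a,b in [((213,447),(275,393)),((213,450),(278,397))]:
    X,r=tri([(S,(395+a[0]/6,50+a[1]/6)),(D,(240+b[0]/6,20+b[1]/6))]);d=X-piv
    print(X,r,d@e,d@[-.216,.976,0],d[2],np.linalg.norm(d),np.arctan2(d@e,-d[2]))
```

```text
[0.57278892 0.3062202  0.21305102] [np.float64(0.000177552765036787), np.float64(0.00017755276503691997)] 0.04334281402577021 -0.003133853317258884 -0.10543570599404803 0.11404630675491056 0.39002392533010055
[0.5737438  0.30564037 0.21178628] [np.float64(0.0006908789417949524), np.float64(0.0006908789417949491)] 0.04414952844176568 -0.0039060169244129962 -0.10670044349899413 0.11554623455804416 0.39232110582264934
```

send_rows(steps=[[0,0.2,0,3.5,0],[0,0.6,0,7,0],[0,0.6,2,8.9,0],[0,0.6,5,8.9,0],[0,0.6,8,8.9,0],[0,0.6,9.7,8.9,0],[0,0.6,9.7,8.9,0],[0,0.6,9.7,8.9,0]])

```text
clock: 11.7
position: [0.442, 0.2868, 0.2037]
ee_rot: [-1.099, -1.369, 1.366]
force: [0.4, 0.1, -1.6]
width: 0.324
```

Run:
```python
from h import *
o=arm.observe();print(o["clock"],o["position"],o["force"],o["width"])
np.save("w7.npy",np.r_[o["position"],o["ee_rot"]])
a=imaging.get_image("side");b=imaging.get_image("scene")
cv2.imwrite("pics/s7f.png",a);cv2.imwrite("pics/c7f.png",b)
A=cv2.resize(a[90:170,220:310],None,fx=7,fy=7,interpolation=cv2.INTER_CUBIC)
B=cv2.resize(b[90:180,360:450],None,fx=6,fy=6,interpolation=cv2.INTER_CUBIC)
cv2.imwrite("pics/s7.png",A);cv2.imwrite("pics/c7.png",B)
cv2.imwrite("pics/w7.png",imaging.get_image("wrist"))
```

```text
11.7 [0.44199664 0.28680281 0.20368897] [ 0.44765658  0.06485385 -1.61833481] 0.32373805588528326
```

View pics/s7.png

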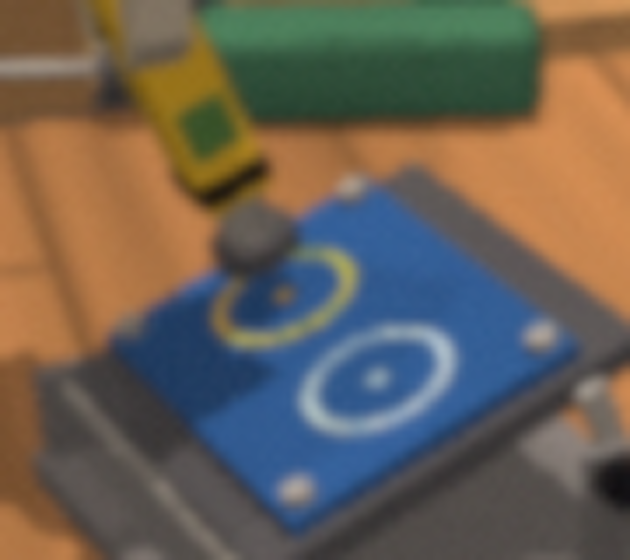

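View pics/c7.png

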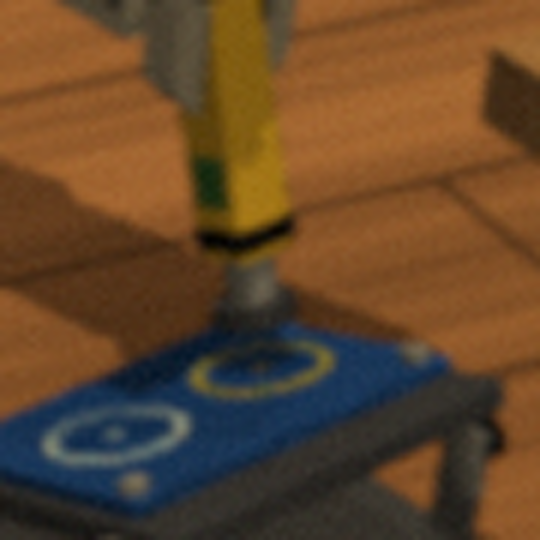

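View pics/w7.png

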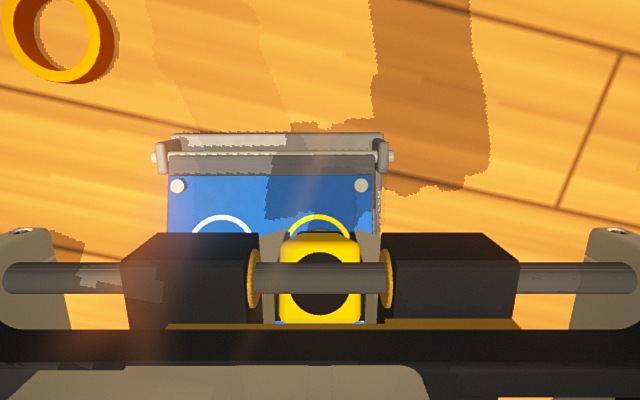

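Run:
```python
from h import *
w=np.load("w7.npy");S,D=cam("scene"),cam("side")
piv=w[:3]+[0,0,.019];e=np.array([.976,.216,0]);z=np.array([0,0,1.])
cs=lambda p:((p[0]-360)*6,(p[1]-90)*6); cd=lambda p:((p[0]-220)*7,(p[1]-90)*7)
sp=[.4903,.2973,.0896];print("spot",cs(proj(S,sp)),cd(proj(D,sp)))
y=np.array([-.216,.976,0])
for t in (.32,.35,.38,.41):
    ax=-np.sin(t)*e+np.cos(t)*z; u=np.cos(t)*e+np.sin(t)*z
    th=np.linspace(0,2*np.pi,60)
    def bb(f,c):
        P=np.array([f(proj(c,piv+ax*(h-.1207)+.018*(u*np.cos(q)+y*np.sin(q)))) for q in th for h in(0,.01)])
        return np.r_[P.min(0),P.max(0)].round()
    print(t,"scene",bb(cs,S),"side",bb(cd,D), "handle bot side",np.round([cd(proj(D,piv+ax*(.03-.1207)+s*.015*u-.015*y)) for s in(-1,1)]).tolist(),
      "scene +x face",np.round([cs(proj(S,piv+ax*(.03-.1207)+s*.015*y+.015*u)) for s in(-1,1)]).tolist())
```

```text
spot (np.float64(258.7415980427486), np.float64(368.5478647896932)) (np.float64(283.1559403365425), np.float64(295.7359908661655))
0.32 scene [201. 284. 287. 336.] side [201. 212. 295. 288.] handle bot side [[207.0, 231.0], [273.0, 193.0]] scene +x face [[235.0, 271.0], [287.0, 249.0]]
0.35 scene [206. 286. 293. 337.] side [208. 207. 302. 284.] handle bot side [[213.0, 228.0], [278.0, 188.0]] scene +x face [[240.0, 271.0], [291.0, 248.0]]
0.38 scene [211. 287. 299. 337.] side [216. 202. 309. 280.] handle bot side [[220.0, 225.0], [283.0, 184.0]] scene +x face [[244.0, 270.0], [296.0, 248.0]]
0.41 scene [217. 288. 304. 338.] side [223. 196. 316. 276.] handle bot side [[226.0, 222.0], [288.0, 179.0]] scene +x face [[248.0, 270.0], [300.0, 247.0]]
```

send_rows(squeeze=10, steps=[[0,0,0.5,-0.2,0],[0,0,1.0,-0.4,0],[0,0,1.5,-0.57,0],[0,0,1.7,-0.65,0],[0,0,1.8,-0.7,0],[0,0,1.8,-0.7,0],[0,0,1.8,-0.7,0]])

```text
clock: 12.72
position: [0.4483, 0.2885, 0.1849]
ee_rot: [-1.098, -1.368, 1.368]
force: [-0.6, -0.4, -2.1]
width: 0.325
```

Run:
```python
from h import *
o=arm.observe();print(o["clock"],o["position"],o["force"],o["ft_torque"],o["width"])
a=imaging.get_image("side");b=imaging.get_image("scene")
cv2.imwrite("pics/s8f.png",a);cv2.imwrite("pics/c8f.png",b)
A=cv2.resize(a[90:160,220:300],None,fx=5,fy=5,interpolation=cv2.INTER_CUBIC)
B=cv2.resize(b[100:170,365:445],None,fx=5,fy=5,interpolation=cv2.INTER_CUBIC)
cv2.imwrite("pics/z8.png",cv2.hconcat([A,B]))
```

```text
12.725 [0.44825143 0.28849155 0.18485852] [-0.57922081 -0.36524619 -2.07381487] [0.10537007 0.04834852 0.02319959] 0.3246694633381854
```

View pics/z8.png

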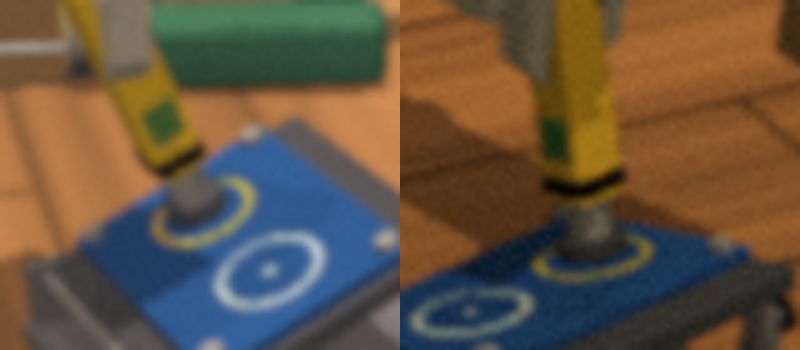

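send_rows(steps=[[0,0,0.1,-0.03,0],[0,0,0.2,-0.07,0],[0,0,0.3,-0.1,0],[0,0,0.3,-0.1,0]])

```text
clock: 13.32
position: [0.4492, 0.2887, 0.1819]
ee_rot: [-1.098, -1.368, 1.368]
force: [-1.8, -0.8, 2.3]
width: 0.326
```

send_rows(steps=[[0,0,0.1,-0.03,0],[0,0,0.2,-0.07,0],[0,0,0.2,-0.07,0],[0,0,0.2,-0.07,0]])

```text
clock: 13.82
position: [0.4499, 0.2889, 0.1798]
ee_rot: [-1.098, -1.368, 1.368]
force: [-1.2, -1.4, 2.2]
width: 0.328
```

Run:
```python
from h import *
o=arm.observe()
for i in range(1):
    a=imaging.get_image("side");o2=arm.observe();b=imaging.get_image("scene");c=imaging.get_image("wrist")
for q in(o,o2,arm.observe()):print(q["clock"],q["position"],q["force"],q["ft_torque"],q["width"])
np.save("w9.npy",np.r_[o["position"],o["ee_rot"]])
cv2.imwrite("pics/s9f.png",a);cv2.imwrite("pics/c9f.png",b);cv2.imwrite("pics/w9.png",c)
A=cv2.resize(a[90:160,220:300],None,fx=9,fy=9,interpolation=cv2.INTER_CUBIC)[:600]
B=cv2.resize(b[100:170,365:445],None,fx=8,fy=8,interpolation=cv2.INTER_CUBIC)
cv2.imwrite("pics/s9.png",A);cv2.imwrite("pics/c9.png",B)
```

```text
13.825 [0.44994017 0.28885333 0.17980891] [-1.22521185 -1.44208919  2.20499417] [-0.13127521  0.42836109 -0.02093227] 0.3275067843711818
13.875 [0.44990282 0.28884591 0.17979932] [-1.78672568 -0.35228983  3.25666039] [-0.09551044  0.30035922 -0.0313666 ] 0.3274286731800477
13.975 [0.44991885 0.28887119 0.17980957] [-1.46691894 -0.49770225  3.20884879] [-0.1018235   0.33220008  0.0249265 ] 0.32817141726318205
```

View pics/s9.png

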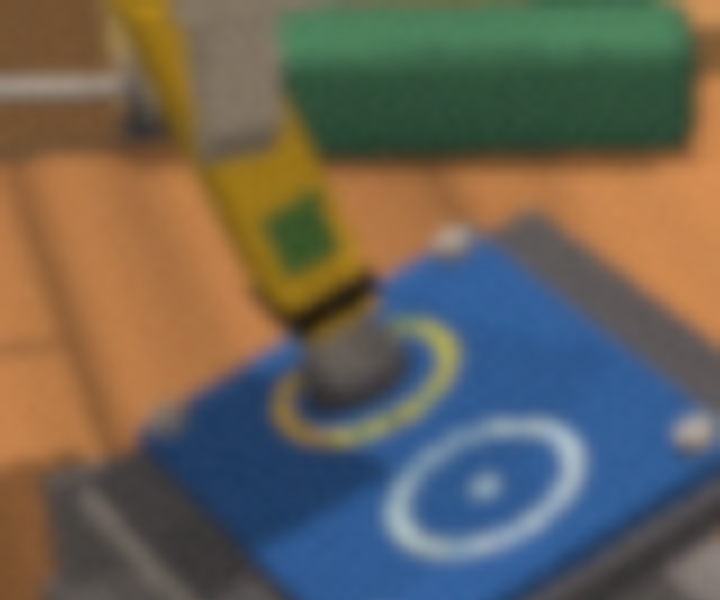

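View pics/c9.png

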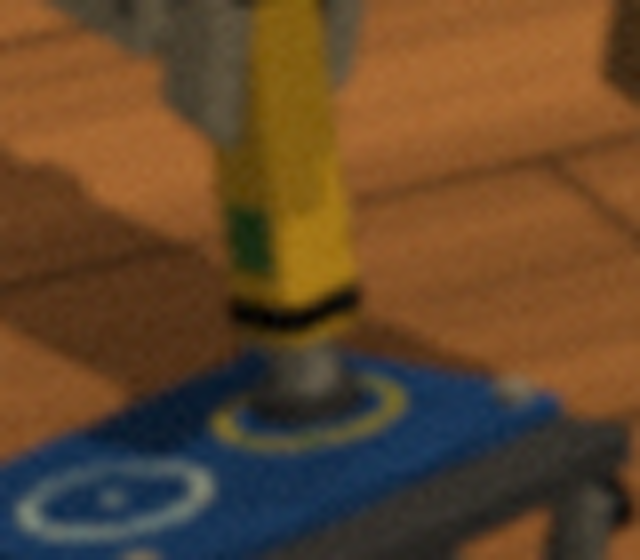

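Run:
```python
from h import *
S,D=cam("scene"),cam("side")
y=np.array([-.2153,.9766,0]);e=np.array([.9766,.2153,0]);z=np.array([0,0,1.])
def edge(f,c,roi,side,name):
    im=cv2.imread(f);x0,y0,x1,y1=roi
    k=8;cr=cv2.resize(im[y0:y1,x0:x1],None,fx=k,fy=k,interpolation=cv2.INTER_CUBIC)
    h=cv2.cvtColor(cr,cv2.COLOR_BGR2HSV);m=cv2.inRange(h,(21,150,90),(36,255,255))
    n,l,st,_=cv2.connectedComponentsWithStats(m);m=(l==1+np.argmax(st[1:,4]))
    pts=[]
    for r in range(m.shape[0]):
        xs=np.nonzero(m[r])[0]
        if len(xs)>20: pts.append(((xs[0] if side=="L" else xs[-1])/k+x0,r/k+y0))
    pts=np.array(pts,np.float32)
    if len(pts)<20:print(name,"few");return
    vx,vy,px,py=cv2.fitLine(pts,cv2.DIST_HUBER,0,.01,.01).ravel()
    d1=ray(c,(px,py))[1];d2=ray(c,(px+10*vx,py+10*vy))[1];N=np.cross(d1,d2);N/=np.linalg.norm(N)
    # axis=-sin t e+cos t z perpendicular to N
    t=np.arctan2(N@z,N@e); t=(t+np.pi/2)%np.pi-np.pi/2
    res=np.abs((pts-[px,py])@[-vy,vx]).max()
    print(name,len(pts),pts[0],pts[-1],"t",t,"res",res,"sens e",N@e)
for tag in "79":
    if tag=="7":
        edge("pics/s7f.png",D,(225,92,265,110),"L","7L");edge("pics/s7f.png",D,(238,98,265,111),"R","7R")
    else:
        edge("pics/s9f.png",D,(228,96,275,120),"L","9L");edge("pics/s9f.png",D,(245,107,270,119),"R","9R")
```

```text
7L 103 [247.375  96.625] [243.75  109.875] t 0.33254131185037306 res 9.203099 sens e -0.9256718686605669
7R 104 [250.875  98.   ] [255.375 110.875] t 0.30951267777907887 res 1.0201863 sens e -0.9233561970447844
9L 117 [251.75  105.375] [248.75  119.875] t 0.2189156566634205 res 8.083022 sens e -0.9427503068632583
9R 96 [255.625 107.   ] [258.5   118.875] t 0.2773206963393422 res 1.2507185 sens e -0.9288129752691364
```

View pics/w9.png

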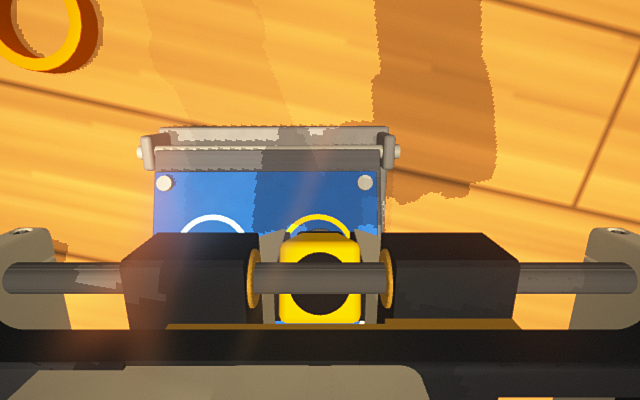

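Run:
```python
import cv2
a=cv2.imread("pics/s9f.png")
A=cv2.resize(a[80:140,222:277],None,fx=10,fy=10,interpolation=cv2.INTER_LANCZOS4)
cv2.imwrite("pics/s9z.png",cv2.convertScaleAbs(A,alpha=1.3))
```

```text
(no output)
```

View pics/s9z.png

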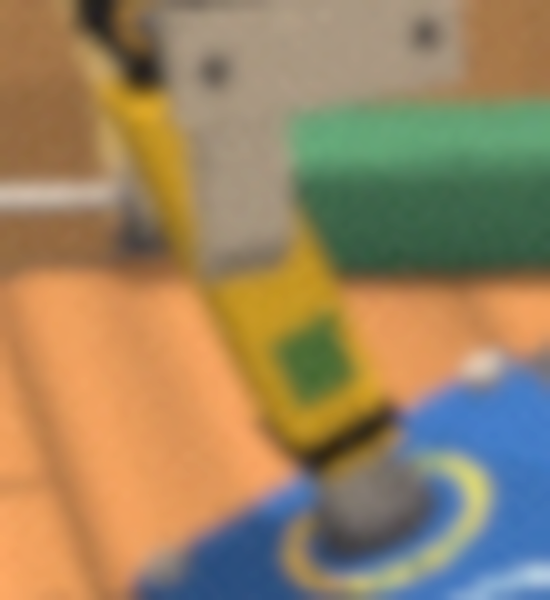

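Run:
```python
from h import *
D=cam("side");S=cam("scene");w=np.load("w9.npy");piv=w[:3]+[0,0,.019]
e=np.array([.9766,.2153,0]);z=np.array([0,0,1.]);y=np.array([-.2153,.9766,0])
f=lambda p:(222+p[0]/10,80+p[1]/10)
for a,b in [((298,205),(390,395)),((145,110),(305,440)),((100,90),(270,420))]:
    N=np.cross(ray(D,f(a))[1],ray(D,f(b))[1]);t=np.arctan2(N@z,N@e);print((t+np.pi/2)%np.pi-np.pi/2)
inv=lambda p:np.round(((p[0]-222)*10,(p[1]-80)*10));invs=lambda p:np.round(((p[0]-365)*8,(p[1]-100)*8))
sp=np.array([.4903,.2973,.0896]);print("spot",inv(proj(D,sp)),invs(proj(S,sp)))
th=np.linspace(0,2*np.pi,90)
for t in(.334,.36,.39):
  ax=-np.sin(t)*e+np.cos(t)*z;u=np.cos(t)*e+np.sin(t)*z
  # handle front(-y) face edges
  P=[inv(proj(D,piv+ax*h+s*.015*u+q*.015*y)) for s,q in((1,-1),(-1,-1),(-1,1)) for h in(-.09,0)]
  print(t,"right,left,leftback edges bottom/mid",*[p.tolist() for p in P])
  for c,g in((D,inv),(S,invs)):
    Q=np.array([g(proj(c,piv-ax*(.1167-h)+.018*(u*np.cos(k)+y*np.sin(k)))) for k in th for h in(0,.01)]);print("  foot bb",Q.min(0),Q.max(0))
```

```text
0.34935238530685186
0.33142655221671413
0.34935849291782883
spot [385. 522.] [305. 411.]
0.334 right,left,leftback edges bottom/mid [406.0, 444.0] [277.0, 167.0] [315.0, 500.0] [179.0, 223.0] [271.0, 460.0] [135.0, 187.0]
  foot bb [301. 460.] [434. 568.]
  foot bb [240. 361.] [355. 430.]
0.36 right,left,leftback edges bottom/mid [413.0, 439.0] [276.0, 165.0] [323.0, 496.0] [179.0, 225.0] [279.0, 456.0] [136.0, 188.0]
  foot bb [310. 454.] [442. 564.]
  foot bb [246. 363.] [361. 431.]
0.39 right,left,leftback edges bottom/mid [420.0, 433.0] [275.0, 164.0] [331.0, 492.0] [180.0, 226.0] [287.0, 453.0] [136.0, 189.0]
  foot bb [320. 446.] [452. 558.]
  foot bb [253. 364.] [369. 431.]
```

send_rows(squeeze=18, steps=[[0,0,0.05,-0.02,0],[0,0,0.05,-0.02,0],[0,0,0.05,-0.02,0],[0,0,0.05,-0.02,0],[0,0,0.05,-0.02,0],[0,0,0.05,-0.02,0],[0,0,0.05,-0.02,0],[0,0,0.05,-0.02,0]])

```text
clock: 14.98
position: [0.4501, 0.2889, 0.1793]
ee_rot: [-1.098, -1.368, 1.368]
force: [-1.3, -0.9, 2.8]
width: 0.329
```

Run:
```python
from h import *
L=[]
for i in range(8):
    a=imaging.get_image("side" if i%2 else "scene");q=arm.observe();L.append(q["force"])
    if i==1:cv2.imwrite("pics/s10.png",cv2.resize(a[80:140,222:277],None,fx=10,fy=10,interpolation=cv2.INTER_LANCZOS4))
    if i==0:cv2.imwrite("pics/c10.png",cv2.resize(a[100:170,365:445],None,fx=8,fy=8,interpolation=cv2.INTER_CUBIC))
L=np.array(L);print(q["clock"],q["position"],L.mean(0),L.std(0),q["width"]);F=L.mean(0)-[.2,-.2,-2.0];print(F,np.linalg.norm(F),F@[-.320,-.0706,.945])
```

```text
15.375 [0.45007663 0.2888943  0.17925331] [-1.1139337  -0.69973431  3.01861807] [0.37669157 0.52219406 0.32835595] 0.3216074152292331
[-1.3139337  -0.49973431  5.01861807] 5.211783140487077 5.198334104990128
```

View pics/s10.png

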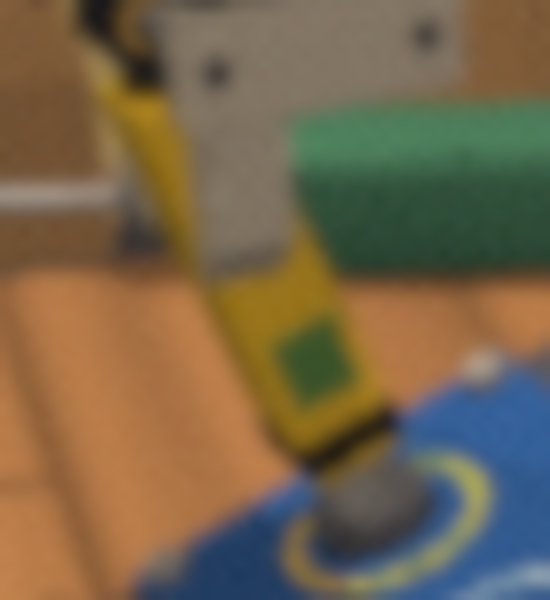

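View pics/c10.png

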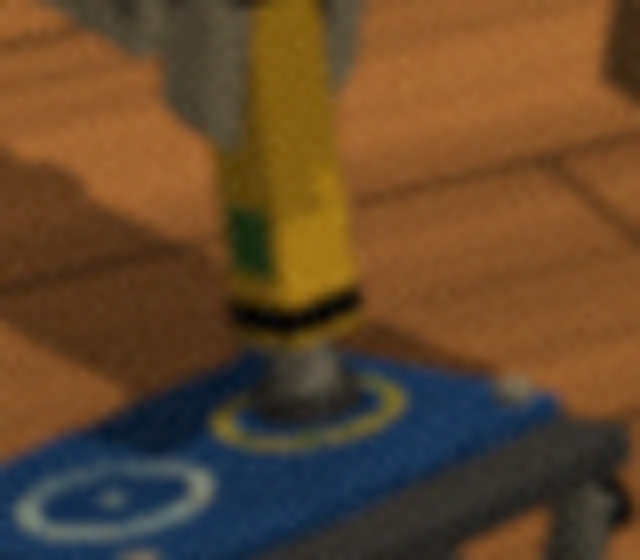

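```bash
python3 -c "
from cell import arm
print(arm.sign_off());o=arm.observe();print(o['clock'],o['force'],o['width'])"
```

```text
the job is handed in; nothing more can be done
None
the job is handed in; nothing more can be done
```

I lifted the yellow probe out of the bin and pressed its foot onto the yellow ring. I handed the job in at 15.4 s with the probe still gripped and held in contact. The interface gives no verdict, so what follows is my own last measurements.

**What I did:** The gripper can only move straight and turn about its own axis, so it could not tilt the probe itself. I pivoted the probe in a light grip by pushing its foot against the outside of the bin wall. I then lowered it onto the plate along the plate's normal and raised the grip to 18 N to hold it steady.

| Check | Measured | Required |
|---|---|---|
| Tilt of probe axis vs plate | 0.33–0.35 rad vs 0.334 rad | within 0.10 rad |
| Foot centre from ring centre | about 1–3 mm, down the slope | under 8 mm |
| Push on the plate | about 5.2 N, steady | 2–14 N |
| Foot pushed in | about 3.5–4.5 mm of 10 mm | 2–8.5 mm |

**Where the checks disagreed:**
- **Tilt:** Before contact, images of the foot suggested 0.35–0.39 rad. After contact, the handle edges in the side view gave 0.33–0.35 rad.
- **Foot position:** With the handle-edge tilt, the arm's pose puts the foot about 3 mm down the slope. The foot's outline in the last images fits a nearly centred foot.
- **Foot travel:** This is inferred from the force and the arm position, not seen directly.

The last pictures showed the plate where it was, and I saw no contact with the bystanders. I did not measure their positions again.

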